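Dock a battery pack on the charging shoe of a bench charger

TASK

Get the battery pack charging. First set the charger's two selector wheels, because it reads them when the pack makes contact: counting the yellow marks from the charger's front edge (the side with the empty apron of the shoe), bring the white nib of the left wheel to the fourth mark and the white nib of the right wheel to the second. Then lay the pack flat on the front of the shoe, copper contacts leading, slide it along under the steel rails until both spring catches have clicked into its notches, and finally push the red power lever right over, away from the front edge; leave the other things on the bench where they are.

Things in the scene. Friction and masses are not known exactly. Their poses are not given: they have to be found in the camera images.
- charger: Bench charger, fixed: grey box 240 (x) by 260 (y) by 34 mm; origin under its centre, x from its front edge (robot's side) to its back, y to its left, z up. Its flat top (the deck) is 34 mm over the bench: left half an aluminium charging shoe along x, right half a black panel with two thumbwheels at the back and the red power lever in front.
- shoe_home (a point): Where the docked pack's origin lies: on the deck, at (35, 62.5, 34) mm of the charger, axes like the charger's. Steel rails run along x from 35 mm before to 46 mm beyond it: walls 79 mm apart inside, lips 62 mm apart, 10.5 mm over the deck, their front ends turned up 13 mm before the rails; 14 mm high. The end stop, a black contact block 30 mm high, is 1.5 mm past the docked pack's leading end.
- shoe_entry (a point): Middle of the open apron before the rails, on the deck, 104 mm before shoe_home, axes like the charger's. The pack can be set down here from above (origin here); its leading end then lies between two guide walls, 10 mm high, that flare from 79 mm apart at the rails' mouth to 101 mm apart 36 mm before it.
- pack: Battery pack, about 0.4 kg, loose: black case with blue band, 88 (x) by 54 (y) by 38 mm, on a steel foot plate 92 by 76 by 8 mm, 46 mm high in all. Origin at the centre of the underside, z up, x toward the leading end (copper contacts, bevelled foot corners). Starts left or right of the charger, leading end roughly away from the robot. Grasp the case across its 54 mm, above the foot.
- pack_contacts (a point): Middle of the four copper contacts at the pack's leading end, 46 mm ahead of its origin and 16 mm above its underside. A V notch 4 mm deep is cut in each side of the foot, 20 mm ahead of the origin.
- catch_left (a joint): Travel (m) of the left spring catch, a spring-loaded brass roller in the left rail 20 mm beyond shoe_home: 0 when free or resting in the pack's notch, about 0.0035 while held aside by the foot. Its spring pushes with 3 N when free, 8 N when held aside; sliding the pack past both catches takes about 8 to 15 N.
- catch_right (a joint): The same for the right spring catch.
- wheel_left (a joint): Angle (rad) of the left thumbwheel, -0.8 to 0.8: 0 with its white nib upright, positive when it leans away from the front edge (charger +x). Five yellow marks beside it stand at -0.70, -0.35, 0, 0.35 and 0.70, the first nearest the front edge, so the fourth is +0.35. Stiff (0.05 N m), stays where it is left.
- wheel_left_axis (a point): Centre of the left wheel's axle (along charger y), at (40, -37.5, 24) mm of the charger. Black knurled disc of radius 26 mm, 12 mm wide, rim 16 mm over the deck; white nib 8 mm thick, 12 mm wide, ending 46 mm from the axle. A closed fingertip carried along x, level, 19 mm over the deck clears the disc and meets the nib at every setting. Wheels 55 mm apart.
- wheel_left_nib (a point): End of the left wheel's white nib.
- wheel_right (a joint): Angle (rad) of the right thumbwheel, measured and marked like the left one's, so the second mark is -0.35.
- wheel_right_axis (a point): Centre of the right wheel's axle, at (40, -92.5, 24) mm of the charger; the wheel is like the left one.
- wheel_right_nib (a point): End of the right wheel's white nib.
- power_lever (a joint): Angle (rad) of the red power toggle: 0 off, leaning 0.5 rad toward the front edge; 1.0 (end stop) on, leaning 0.5 rad away from it. Its axle runs along charger y, at (-66, -66, 44) mm of the charger, in a grey plate 64 by 44 mm, 12 mm high; stays where it is left (about 0.06 N m).
- power_lever_tip (a point): End of the toggle's red paddle, 48 mm from its axle; the paddle is 11 mm thick, 24 mm wide and covers the outer 30 mm.
- seal_carton: Green and white carton 111 by 86 by 53 mm, origin under its centre; a bystander on the other side of the charger from the pack.
- torch: Dark grey torch 35 mm in diameter standing 96 mm high, origin under its centre; a bystander.
- black_tape: Roll of black tape 72 mm across, 19 mm high, lying flat; a bystander.
- tie_carton: Small brown and dark blue carton 96 by 69 by 43 mm, origin under its centre; a bystander.

How it is judged:
On the way, in this order (a step that is already met when the one before it is completed fails the run):
1. both selector wheels stand at their marks (value of joint wheel_left between 0.21 and 0.49 rad and value of joint wheel_right between -0.49 and -0.21 rad), for 0.2 s.
2. the pack is home on the shoe, contacts leading, with both catches in its notches (x of pack in the frame of shoe_home between -0.0025 and 0.0025 m and y of pack in the frame of shoe_home between -0.003 and 0.003 m and z of pack in the frame of shoe_home between -0.003 and 0.004 m and x of pack_contacts in the frame of shoe_home above 0.03 m and value of joint each of catch_left, catch_right below 0.0015 m), for 0.2 s.
3. the power lever is over (value of joint power_lever above 0.85 rad), for 0.2 s.
At the end, for the whole second after the job is handed in: Wheels within 0.14 rad of their marks (left +0.35, right -0.35); pack at rest on the shoe, contacts leading, within 2.5 mm of home along the rails, 3 mm across and 4 mm in height, both catches within 1.5 mm of their free place; power lever past 0.85 rad (all of step 1 and all of step 2 and value of joint power_lever above 0.85 rad and linear speed of pack below 0.02 m/s); the robot touches nothing.
It fails at once if the green and white carton is moved by more than 4 cm (distance of seal_carton from where it was at the start of the episode above 0.04 m).
It fails at once if the torch is moved by more than 4 cm (distance of torch from where it was at the start of the episode above 0.04 m).
It fails at once if the roll of black tape is moved by more than 4 cm (distance of black_tape from where it was at the start of the episode above 0.04 m).
It fails at once if the brown and blue carton is moved by more than 4 cm (distance of tie_carton from where it was at the start of the episode above 0.04 m).
It also fails if it takes over 72 s, if anything falls off the work surface, if the arm or the gripper's body presses on something with over 40 N, if the wrist force passes 120 N, or if a joint passes its speed limit or range.

ROBOT

A 6-joint arm with a two-finger parallel gripper is mounted at the origin on a cart in front of the work surface, level with it; the furniture and walls round the work are solid. World frame = base frame: x ahead of the robot, y to its left, z up, the work surface at z = 0. Lengths are in m, angles in rad, forces in N, time in s.
With the tool pointing down it reaches from about 0.375 to 0.925 m from the base axis. Payload 5.7 kg.
Tool frame: the origin (TCP) lies between the finger pads; the fingertips stand 17 mm ahead of it and the grasp point (between the pads) lies 2 mm behind it; z points along the fingers, y is the line along which they close (so a half turn about z gives the same grasp; the last joint's range is limited). The gripper opens to 88 mm and grips with 3 to 60 N. Pads are 20 mm wide; open, the fingers measure 115 mm over their backs; the gripper's body (75 mm by 178 mm) begins 61 mm behind the grasp point.
Start: joints at [-1.342, 0.359, 1.51, -0, 1.272, -0.115], TCP at [0.202, -0.565, 0.24] pointing down, gripper open.
Joint ranges: [-2.97, 2.97], [-1.01, 2.36], [0.21, 2.38], [-0.96, 4.11], [0.2, 2.71], [-2.98, 2.98]. Speed limits (rad/s): [2.39, 2.39, 3.14, 3.14, 3.14, 3.14].

INTERFACE

Orientations are given as a rotation vector (axis times angle).
In Python, from plant import ctrl gives the robot as it stands. The module is installed in compiled form; this text tells all that it offers.
- The arm moves only by the tool jog_arm, never from a script. Its arguments are lists of equal length, an entry for each row: "hand": the finger opening in mm, from 0 to 87.8; "offset": the shift along the world's x, y, z in units of 40 mm (1.0 is 40 mm), a list of three; "twist": the turn about the world's z in units of 5 degrees (1.0 is 5 degrees). In form: {"hand": [hand, ...], "offset": [[dx, dy, dz], ...], "twist": [twist, ...]}. A call has 1 to 20 rows; each row shifts and turns the commanded pose from where the row before left it; what a row does not reach is not made up. A row lasts 1/10 s, in which the tool goes at most 50 mm and 8.59 degrees, less where a joint would pass 70% of its speed; a pose out of reach is approached as far as the arm can. A call is refused whole if a number of a shift passes 1 or a number of a turn 1, either way. A call with a gripper value outside its range is refused whole. The fingers move at their own pace and stop on an object; the grip force is fixed at half the most. Time passes only in rows, so rows that do not move let the fingers close. It gives the time, the measured TCP pose, the force, the opening and the grip force at its end, in the units of the state.
- ctrl.state(): the state, without advancing time (a new reading comes with each control period).
- ctrl.read_camera(name): name is "side" or "top"; returns a dict with "frame" (480x640x3 uint8, red, green, blue), "depth" (480x640 float32, m along the optical axis (not along the pixel's ray), 0 where there is no reading), "camera_matrix" (3x3 intrinsics, pixels), "world_to_cam" (4x4, takes a point from world to camera coordinates). Camera axes: x right, y down, z forward; pixel columns grow to the right and rows downward; lengths in m; the calibration is good to about 2 mm. A picture is of the moment at which its call begins.
- ctrl.hand_in(): hands the job in; it is judged then, once.
The state is a dict: "clock": time; "joints": joint angles; "qvel": joint speeds; "joint_torque": joint torques, N m; "eef_pos": TCP position; "eef_rot": TCP orientation; "contact_force": force on the tool from outside, world axes, zero at the start; "ft_torque": the same for the moment, N m; "grip_width": finger opening in m; "finger_force": force on a finger pad.
Only numpy, scipy, OpenCV 4.12 (cv2) and the standard library are available. Lean on these libraries where they do the work, as an engineer would, in place of code of your own. Each camera call takes 0.05 s, during which the arm holds its last target. There are 200 camera calls.

## Working session

There is one attempt and no reset: what is moved stays moved. The work goes in short steps, Python scripts to look and compute and a tool call to move; the robot and the scene stay as the last step left them, time stands still between calls to the robot, and variables do not carry over. Pictures are saved under pics/ and viewed, at most 10 in all, crops included, and the job is handed in when it is done.

Besides the shell and the picture viewer there is one more tool, called after "Call:" in YAML: its name, and indented under it one key for each argument. jog_arm: Moves the arm, as the interface text tells. Its arguments: {"type":"object","properties":{"hand":{"type":"array","items":{"type":"number"}},"offset":{"type":"array","items":{"type":"array","items":{"type":"number"}}},"twist":{"type":"array","items":{"type":"number"}}},"required":["hand","offset","twist"]}

```bash
mkdir -p pics
cat > h.py <<'E'
import numpy as np, cv2
from plant import ctrl
def cam(n):
    c=ctrl.read_camera(n); return c['frame'],c['depth'],np.array(c['camera_matrix']),np.array(c['world_to_cam'])
def cloud(d,K,T):
    v,u=np.mgrid[:480,:640]; p=np.stack([(u-K[0,2])/K[0,0]*d,(v-K[1,2])/K[1,1]*d,d],-1)
    return (p-T[:3,3])@T[:3,:3]
def proj(p,K,T):
    q=T[:3,:3]@np.array(p)+T[:3,3]; q=K@q; return q[:2]/q[2]
def ray(u,v,z,K,T):
    d=T[:3,:3].T@np.linalg.inv(K)@[u,v,1]; o=-T[:3,:3].T@T[:3,3]; return o+d*(z-o[2])/d[2]
E
python3 - <<'E'
from h import *
for n in('top','side'):
    f,d,K,T=cam(n); cv2.imwrite(f'pics/{n}0.png',f[:,:,::-1]); np.savez(f'{n}0.npz',f=f,d=d,K=K,T=T)
    print(n,K,-T[:3,:3].T@T[:3,3],T[:3,:3].round(2))
print(ctrl.state())
E
```

```text
top [[481.55760665   0.         308.4032925 ]
 [  0.         481.55760665 241.80149395]
 [  0.           0.           1.        ]] [ 0.35456772 -0.04848545  1.24575669] [[-0.01 -1.   -0.01]
 [-0.98  0.02 -0.18]
 [ 0.18  0.01 -0.98]]
side [[546.2617047    0.         323.55042703]
 [  0.         546.2617047  241.81388455]
 [  0.           0.           1.        ]] [0.31379113 1.13355476 0.7822581 ] [[-0.97 -0.23  0.01]
 [-0.12  0.48 -0.87]
 [ 0.19 -0.85 -0.49]]
{'clock': 0.1, 'joints': array([-1.34206464e+00,  3.59444176e-01,  1.51130748e+00,  1.71868008e-05,
        1.27250082e+00, -1.15136607e-01]), 'qvel': array([ 1.46231519e-03, -2.01316834e-03, -1.46455081e-03, -2.00398346e-03,
        8.85584425e-04, -8.68994366e-05]), 'joint_torque': array([-8.34554230e-04, -5.16356885e+01, -2.71406329e+01,  6.75904588e-02,
        2.75946187e-02, -1.95960956e-05]), 'eef_pos': array([ 0.20212263, -0.56430689,  0.23889332]), 'eef_rot': array([-3.09363979e+00, -5.37198229e-01,  1.22184680e-04]), 'contact_force': array([ 0.11854667,  0.19916081, -0.92153472]), 'ft_torque': array([-0.02432161, -0.00901286,  0.01903036]), 'finger_force': 0.0, 'grip_width': 0.08779530492935275}
```

View pics/top0.png

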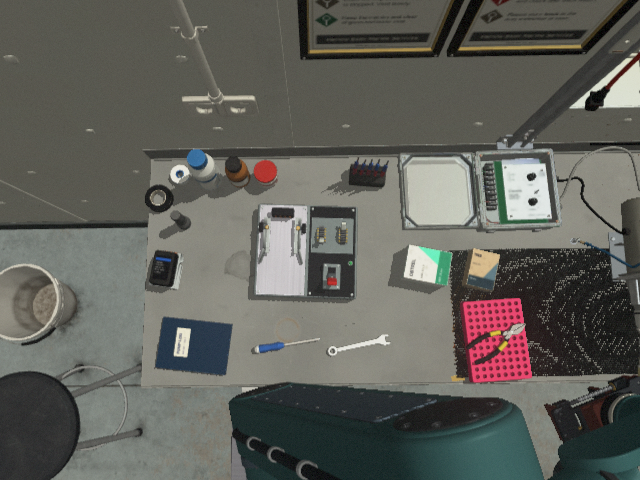

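View pics/side0.png

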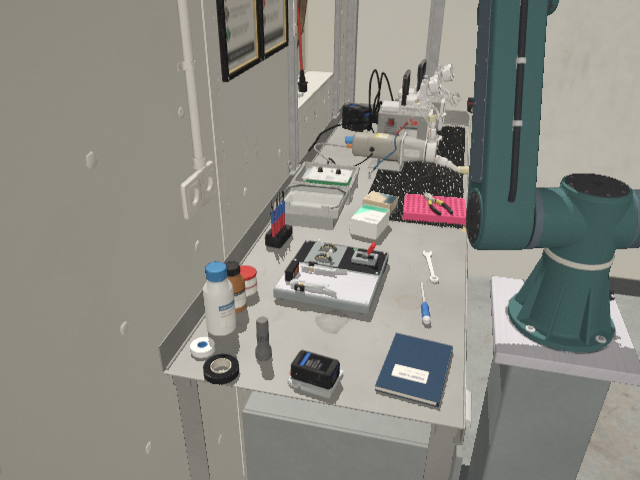

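The top view shows the charger at about (303,252), the pack at (165,270), and the torch behind the pack at (180,220). The lever is at (332,282) and the wheels are at (320,235) and (342,235). Next I measure these positions.

Run:
```python
from h import *
z=np.load('top0.npz'); f,d,K,T=[z[k] for k in'fdKT']; P=cloud(d,K,T)
s=np.load('side0.npz'); fs,ds,Ks,Ts=[s[k] for k in'fdKT']; PS=cloud(ds,Ks,Ts)
# charger: depth z>0.02 in region
reg=np.zeros((480,640),bool); reg[195:308,240:365]=1
m=reg&(P[...,2]>0.024)&(d>0)
q=P[m][:,:2]; r=cv2.minAreaRect((q*1000).astype(np.float32)); print('charger',r, 'deck z',np.median(P[m][:,2]))
m2=reg&(abs(P[...,2]-0.034)<0.006)
n,l,st,c=cv2.connectedComponentsWithStats(m2.astype(np.uint8)); k=1+st[1:,4].argmax()
print('deck',cv2.minAreaRect((P[l==k][:,:2]*1000).astype(np.float32)))
# pack
reg=np.zeros((480,640),bool); reg[243:300,140:195]=1
for zl,zh in((.036,.06),(.004,.06)):
    m=reg&(P[...,2]>zl)&(P[...,2]<zh); print('pack',zl,m.sum(),cv2.minAreaRect((P[m][:,:2]*1000).astype(np.float32)),np.median(P[m][:,2]))
a=cv2.resize(f[195:305,245:365,::-1],None,fx=5,fy=5,interpolation=cv2.INTER_CUBIC)
b=cv2.resize(f[200:300,140:200,::-1],None,fx=3.3,fy=5.5,interpolation=cv2.INTER_CUBIC)
cv2.imwrite('pics/c1.png',np.hstack([a,b[:550]]))
a=cv2.resize(fs[230:320,265:400,::-1],None,fx=5,fy=5,interpolation=cv2.INTER_CUBIC); cv2.imwrite('pics/c2.png',a)
```

```text
charger ((551.5167236328125, -30.459823608398438), (260.08428955078125, 240.81126403808594), 87.19703674316406) deck z 0.03416782844446023
deck ((551.3187866210938, -30.53656005859375), (259.2107238769531, 239.36634826660156), 87.23075866699219)
pack 0.036 734 ((510.12066650390625, 332.48583984375), (54.02752685546875, 87.15882110595703), 80.96371459960938) 0.045658518251998764
pack 0.004 1087 ((507.321533203125, 324.63800048828125), (148.21078491210938, 123.98351287841797), 2.631993055343628) 0.04406061623164121
```

View pics/c1.png

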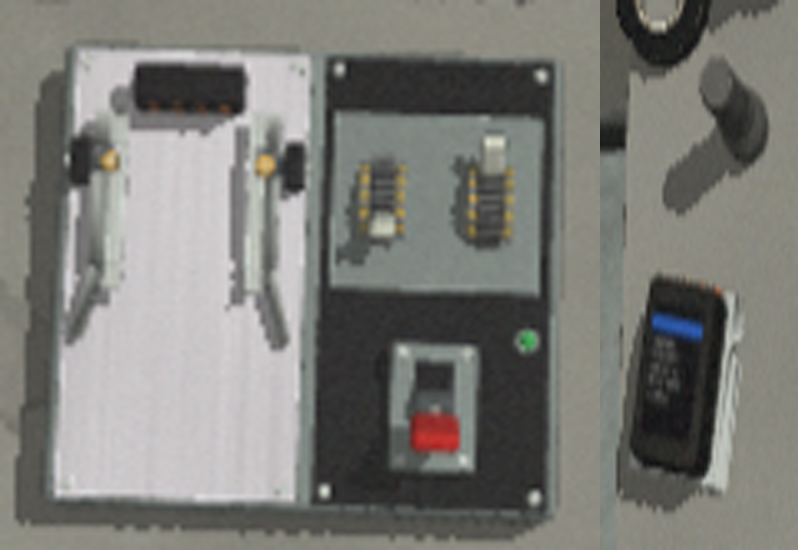

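View pics/c2.png

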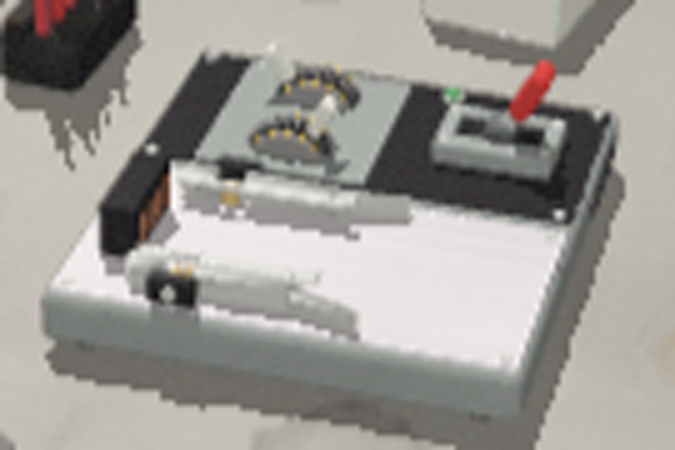

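The crops show the left nib leaning to the front, at about (383,222) in the first crop. The right nib leans to the back at (493,150). The lever leans to the front at (435,432). The shoe mouth opens toward the robot, and the pack's copper end points away from it.

```bash
cat >> h.py <<'E'
yaw=np.radians(-2.78); C=np.array([.5514,-.0305,0]); R=np.array([[np.cos(yaw),-np.sin(yaw),0],[np.sin(yaw),np.cos(yaw),0],[0,0,1]])
def W(x,y,z): return C+R@np.array([x,y,z])/1000
def L(p): return (np.asarray(p)-C)@R*1000
E
python3 - <<'E'
from h import *
z=np.load('top0.npz'); f,d,K,T=[z[k] for k in'fdKT']; P=cloud(d,K,T); Q=L(P)
hsv=cv2.cvtColor(f,cv2.COLOR_RGB2HSV)
red=(hsv[...,1]>170)&((hsv[...,0]<8)|(hsv[...,0]>172))&(Q[...,2]>50)&(abs(Q[...,0])<120)&(abs(Q[...,1])<130)
print('lever',Q[red].mean(0))
for n,y in(('L',-37.5),('R',-92.5)):
    m=(hsv[...,2]>120)&(hsv[...,1]<60)&(abs(Q[...,1]-y)<9)&(abs(Q[...,0]-40)<50)&(Q[...,2]>50)
    c=Q[m].mean(0); print(n,m.sum(),c,np.arctan2(c[0]-40,c[2]-24))
blk=(Q[...,2]>55)&(Q[...,2]<75)&(abs(Q[...,1]-62)<45)&(Q[...,0]>60)&(Q[...,0]<118); print('block',Q[blk].min(0),Q[blk].max(0))
rl=(abs(Q[...,2]-48)<3)&(abs(Q[...,1]-62)<50)&(Q[...,0]>0)&(Q[...,0]<40); yy=Q[rl][:,1]; print('rails',yy[yy>62].mean(),yy[yy<62].mean())
for n,p in dict(wLstart=(-20,-37.5,70),wLend=(36.3,-37.5,70),wRstart=(100,-92.5,70),wRend=(43.7,-92.5,70),entry=(-69,62.5,34),home=(35,62.5,34),lev0=(-115,-66,90),lev1=(-68,-66,90)).items(): print(n,W(*p).round(4))
t=(P[...,2]>.085)&(P[...,2]<.11)&(abs(P[...,1]-.3)<.1)&(P[...,0]>.4); print('torch',P[t].mean(0))
E
```

```text
lever [-84.13787115 -65.54553161  83.51660353]
L 18 [ 21.43511677 -37.4441341   63.05608389] -0.4437249640615219
R 28 [ 62.61260975 -92.3703888   56.32068517] 0.6104794432982137
block [81.73527823 35.00094349 55.22495121] [103.30848658  88.84172794  69.2087484 ]
rails 101.74067334040836 23.431162829542533
wLstart [ 0.5296 -0.067   0.07  ]
wLend [ 0.5858 -0.0697  0.07  ]
wRstart [ 0.6468 -0.1277  0.07  ]
wRend [ 0.5906 -0.125   0.07  ]
entry [0.4855 0.0353 0.034 ]
home [0.5894 0.0302 0.034 ]
lev0 [ 0.4333 -0.0908  0.09  ]
lev1 [ 0.4803 -0.0931  0.09  ]
torch [0.77303709 0.28591012 0.09713606]
```

Call:
jog_arm:
  hand: [0, 0, 0, 0, 0, 0, 0, 0, 0, 0, 0, 0, 0, 0, 0, 0, 0, 0]
  offset:
    - [0.5, 0.78, -0.18]
    - [0.5, 0.78, -0.18]
    - [0.5, 0.78, -0.18]
    - [0.5, 0.78, -0.18]
    - [0.5, 0.78, -0.18]
    - [0.5, 0.78, -0.18]
    - [0.5, 0.78, -0.18]
    - [0.5, 0.78, -0.18]
    - [0.5, 0.78, -0.18]
    - [0.5, 0.78, -0.18]
    - [0.5, 0.78, -0.18]
    - [0.5, 0.78, -0.18]
    - [0.5, 0.78, -0.18]
    - [0.5, 0.78, -0.18]
    - [0.5, 0.78, -0.18]
    - [0.5, 0.78, -0.18]
    - [0, 0, 0]
    - [0, 0, 0]
  twist: [-0.3, -0.3, -0.3, -0.3, -0.3, -0.3, -0.3, -0.3, -0.3, -0.3, -0.3, -0.3, -0.3, -0.3, -0.3, 0, 0, 0]

```text
clock: 1.9
eef_pos: [0.5219, -0.0651, 0.1239]
eef_rot: [-3.141, 0.073, 0.002]
contact_force: [-0.4, 1.3, -0.2]
grip_width: 0.0005
finger_force: 0.0
```

Call:
jog_arm:
  hand: [0, 0, 0, 0, 0, 0, 0, 0, 0, 0, 0, 0, 0]
  offset:
    - [0, -0.04, -0.7]
    - [0, 0, -0.65]
    - [0, 0, 0]
    - [0.2, -0.01, 0]
    - [0.2, -0.01, 0]
    - [0.2, -0.01, 0]
    - [0.2, -0.01, 0]
    - [0.2, -0.01, 0]
    - [0.2, -0.01, 0]
    - [0.2, -0.01, 0]
    - [0.2, 0, 0]
    - [0, 0, 0]
    - [0, 0, 0]
  twist: [0, 0, 0, 0, 0, 0, 0, 0, 0, 0, 0, 0, 0]

```text
clock: 3.2
eef_pos: [0.587, -0.0701, 0.0704]
eef_rot: [-3.141, 0.077, -0.002]
contact_force: [0.0, -0.2, -0.4]
grip_width: 0.0006
finger_force: 0.0
```

Call:
jog_arm:
  hand: [0, 0, 0, 0, 0, 0, 0]
  offset:
    - [-0.4, 0, 0]
    - [-0.1, 0, 0.9]
    - [0.6, -0.4, 0.1]
    - [0.7, -0.5, 0]
    - [0.7, -0.54, 0]
    - [0.1, 0, 0]
    - [0, 0, 0]
  twist: [0, 0, 0, 0, 0, 0, 0]

```text
clock: 3.9
eef_pos: [0.6508, -0.128, 0.1103]
eef_rot: [-3.14, 0.078, -0.001]
contact_force: [0.8, 0.3, -0.8]
grip_width: 0.0006
finger_force: 0.0
```

```bash
cat >> h.py <<'E'
def wheels():
    f,d,K,T=cam('top'); P=cloud(d,K,T); Q=L(P); hsv=cv2.cvtColor(f,cv2.COLOR_RGB2HSV)
    fs,ds,Ks,Ts=cam('side'); S=L(cloud(ds,Ks,Ts)); hs=cv2.cvtColor(fs,cv2.COLOR_RGB2HSV)
    for nm,Q_,h in(('top',Q,hsv),('side',S,hs)):
      for n,y in(('L',-37.5),('R',-92.5)):
        m=(h[...,2]>120)&(h[...,1]<60)&(abs(Q_[...,1]-y)<9)&(abs(Q_[...,0]-40)<50)&(Q_[...,2]>52)&(Q_[...,2]<72)
        if m.sum(): c=Q_[m].mean(0); print(nm,n,m.sum(),c.round(1),round(float(np.arctan2(c[0]-40,c[2]-24)),3))
    return f,d,K,T,fs,ds,Ks,Ts
E
python3 - <<'E'
from h import *
print(ctrl.state()['eef_pos']); f,*_,fs,ds,Ks,Ts=wheels()
a=cv2.resize(f[195:305,245:365,::-1],None,fx=4,fy=4,interpolation=cv2.INTER_CUBIC)
b=cv2.resize(fs[225:315,320:400,::-1],None,fx=4,fy=4.9,interpolation=cv2.INTER_CUBIC)
cv2.imwrite('pics/w1.png',np.hstack([a[:440],b[:440]]))
E
```

```text
[ 0.65083191 -0.12804124  0.11025719]
side L 27 [ 55.6 -35.8  59.8] 0.41
side R 23 [ 62.2 -91.2  56.7] 0.597
```

View pics/w1.png

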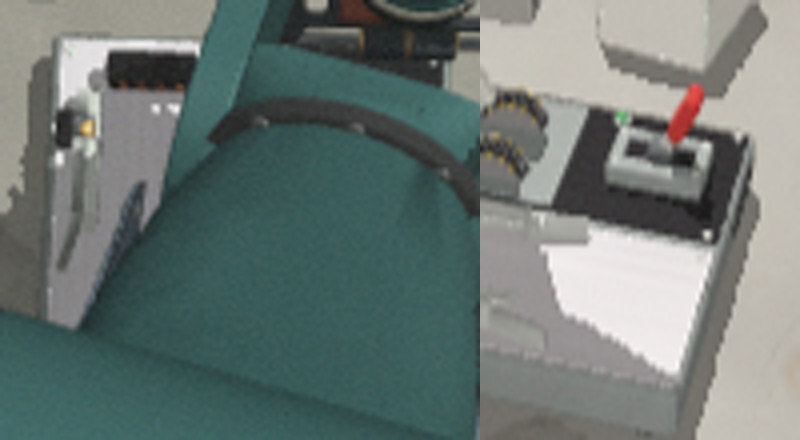

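The view shows the arm covering the panel from above. The side view puts the left nib at about +0.4, which is within range. Now the right wheel.

Call:
jog_arm:
  hand: [0, 0, 0, 0, 0, 0, 0, 0, 0, 0, 0, 0, 0, 0, 0]
  offset:
    - [0, 0, -0.5]
    - [0, 0, -0.5]
    - [0, 0, 0]
    - [-0.2, 0.01, 0]
    - [-0.2, 0.01, 0]
    - [-0.2, 0.01, 0]
    - [-0.2, 0.01, 0]
    - [-0.2, 0.01, 0]
    - [-0.2, 0.01, 0]
    - [-0.2, 0.01, 0]
    - [-0.08, 0, 0]
    - [0, 0, 0]
    - [0.3, 0, 0]
    - [0, 0, 0.8]
    - [0, 0, 0.8]
  twist: [0, 0, 0, 0, 0, 0, 0, 0, 0, 0, 0, 0, 0, 0, 0]

```text
clock: 5.5
eef_pos: [0.6028, -0.1244, 0.1336]
eef_rot: [-3.139, 0.077, 0.006]
contact_force: [0.1, -0.4, -0.1]
grip_width: 0.0006
finger_force: 0.0
```

Run:
```python
from h import *
wheels(); print(ctrl.state()['eef_pos'])
```

```text
top L 17 [ 55.  -37.7  60.6] 0.389
top R 15 [ 24.6 -93.3  64.7] -0.361
side L 24 [ 55.5 -35.9  60.5] 0.402
side R 19 [ 23.9 -89.8  62. ] -0.402
[ 0.60672699 -0.12563884  0.13822471]
```

Both wheels are set. Next I go over to the pack.

Call:
jog_arm:
  hand: [0, 0, 0, 80, 80, 80, 80, 80, 80, 80, 80, 80, 80, 80, 80, 80, 80]
  offset:
    - [-0.18, 0.77, 0]
    - [-0.18, 0.77, 0]
    - [-0.18, 0.77, 0]
    - [-0.18, 0.77, 0]
    - [-0.18, 0.77, 0]
    - [-0.18, 0.77, 0]
    - [-0.18, 0.77, 0]
    - [-0.18, 0.77, 0]
    - [-0.18, 0.77, 0]
    - [-0.18, 0.77, 0]
    - [-0.18, 0.77, 0]
    - [-0.18, 0.77, 0]
    - [-0.18, 0.77, 0]
    - [-0.18, 0.77, 0]
    - [-0.15, 0.7, 0]
    - [0, 0, 0]
    - [0, 0, 0]
  twist: [-0.1, -0.1, -0.1, -0.1, -0.1, -0.1, -0.1, -0.1, -0.1, -0.1, -0.1, -0.1, -0.08, 0, 0, 0, 0]

```text
clock: 7.3
eef_pos: [0.4958, 0.3346, 0.1334]
eef_rot: [3.131, -0.249, -0.002]
contact_force: [-0.2, 0.2, -0.0]
grip_width: 0.0801
finger_force: 0.0
```

Call:
jog_arm:
  hand: [80, 80, 80, 80, 80, 80, 40, 40, 40, 40, 40, 40]
  offset:
    - [0, 0, -0.6]
    - [0, 0, -0.6]
    - [0, 0, -0.6]
    - [0, 0, -0.4]
    - [0, 0, -0.2]
    - [0, 0, 0]
    - [0, 0, 0]
    - [0, 0, 0]
    - [0, 0, 0]
    - [0, 0, 0]
    - [0, 0, 0]
    - [0, 0, 0]
  twist: [0, 0, 0, 0, 0, 0, 0, 0, 0, 0, 0, 0]

```text
clock: 8.5
eef_pos: [0.4968, 0.3347, 0.0393]
eef_rot: [-3.131, 0.252, -0.002]
contact_force: [-0.7, -0.1, 5.9]
grip_width: 0.0546
finger_force: 30.0
```

Call:
jog_arm:
  hand: [40, 40, 40, 40, 40, 40, 40, 40, 40, 40, 40, 40, 40, 40, 40, 40]
  offset:
    - [0, 0, 0.5]
    - [0, 0, 0.8]
    - [0, 0, 0.85]
    - [0, -0.4, 0]
    - [-0.06, -0.7, 0]
    - [-0.07, -0.75, 0]
    - [-0.07, -0.75, 0]
    - [-0.07, -0.75, 0]
    - [-0.07, -0.75, 0]
    - [-0.07, -0.75, 0]
    - [-0.07, -0.75, 0]
    - [-0.07, -0.75, 0]
    - [-0.07, -0.75, 0]
    - [0, -0.37, 0]
    - [0, 0, 0]
    - [0, 0, 0]
  twist: [0, 0, 0, 0.15, 0.15, 0.15, 0.15, 0.15, 0.15, 0.15, 0.15, 0.07, 0, 0, 0, 0]

```text
clock: 10.1
eef_pos: [0.4708, 0.0356, 0.1241]
eef_rot: [-3.14, 0.08, 0.002]
contact_force: [0.3, 0.7, -2.8]
grip_width: 0.0548
finger_force: 30.0
```

Run:
```python
from h import *
s=ctrl.state(); print(s['eef_pos'],s['eef_rot'],L(s['eef_pos']),s['contact_force'])
f,d,K,T=cam('side'); cv2.imwrite('pics/p1.png',cv2.resize(f[200:340,230:420,::-1],None,fx=4,fy=4))
```

```text
[0.47082985 0.03562233 0.12407126] [-3.14007961e+00  7.99041925e-02  1.84450162e-03] [-83.68233812  62.13677309 124.07125507] [ 0.26101558  0.74302632 -2.76043562]
```

View pics/p1.png

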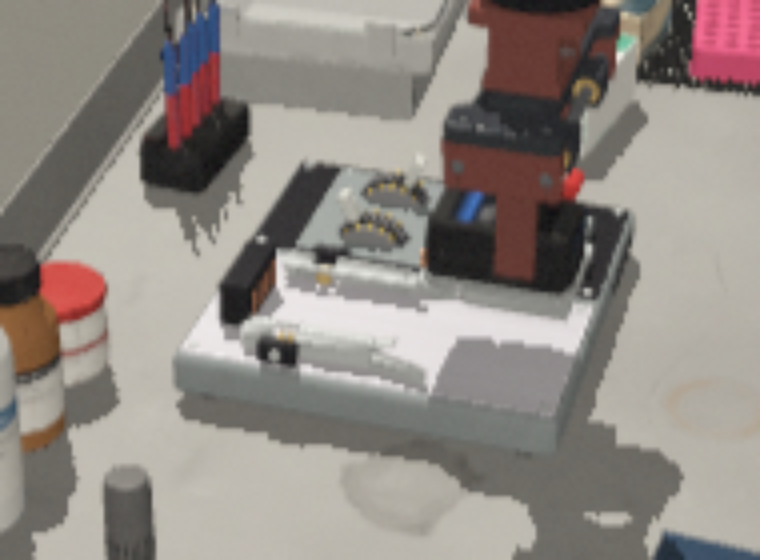

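The pack is held level above the apron, with its leading end near (430,250). Next I lower it, release it and rise.

Call:
jog_arm:
  hand: [40, 40, 40, 40, 40, 78, 78, 78, 78, 78, 78, 78, 78, 78]
  offset:
    - [0.02, 0, -0.4]
    - [0, 0, -0.4]
    - [0, 0, -0.26]
    - [0, 0, -0.16]
    - [0, 0, -0.04]
    - [0, 0, 0]
    - [0, 0, 0]
    - [0, 0, 0]
    - [0, 0, 0.5]
    - [0, 0, 0.8]
    - [-1, 0, 0.5]
    - [-1, 0, 0]
    - [-0.5, 0, 0]
    - [0, 0, 0]
  twist: [0, 0, 0, 0, 0, 0, 0, 0, 0, 0, 0, 0, 0, 0]

```text
clock: 11.55
eef_pos: [0.3689, 0.0357, 0.1463]
eef_rot: [-3.14, 0.078, 0.002]
contact_force: [0.7, 1.3, -0.2]
grip_width: 0.0782
finger_force: 0.0
```

```bash
cat >> h.py <<'E'
def pack():
    f,d,K,T=cam('top'); Q=L(cloud(d,K,T)); m=(abs(Q[...,2]-80)<4)&(abs(Q[...,1]-62)<50)&(Q[...,0]>-140)&(Q[...,0]<85)
    print('pack',m.sum(),cv2.minAreaRect(Q[m][:,:2].astype(np.float32)))
    f,d,K,T=cam('side'); Q=L(cloud(d,K,T)); m=(abs(Q[...,2]-80)<4)&(abs(Q[...,1]-62)<50)&(Q[...,0]>-140)&(Q[...,0]<85)
    print('side',m.sum(),cv2.minAreaRect(Q[m][:,:2].astype(np.float32)),np.median(Q[m][:,2]))
    return f
E
python3 - <<'E'
from h import *
s=ctrl.state(); print(s['eef_pos'],L(s['eef_pos'])); pack()
E
```

```text
[0.36893603 0.03574996 0.14631972] [-185.46242661   57.32228754  146.31971966]
pack 686 ((-68.38773345947266, 63.130516052246094), (52.59434509277344, 85.44923400878906), 89.92176818847656)
side 443 ((-70.62161254882812, 64.08574676513672), (86.3677978515625, 60.64137649536133), 1.3832731246948242) 80.38285150100256
```

Call:
jog_arm:
  hand: [0, 0, 0, 0, 0, 0, 0]
  offset:
    - [0.6, 0.03, 0]
    - [0, 0, -0.6]
    - [0, 0, -0.8]
    - [0, 0, -0.7]
    - [0, 0, -0.18]
    - [0.67, 0.04, 0]
    - [0, 0, 0]
  twist: [0, 0, 0, 0, 0, 0, 0]

```text
clock: 12.35
eef_pos: [0.4284, 0.0381, 0.0553]
eef_rot: [3.141, -0.078, 0.009]
contact_force: [1.0, -0.0, 0.2]
grip_width: 0.0254
finger_force: 0.0
```

Call:
jog_arm:
  hand: [0, 0, 0, 0, 0, 0, 0, 0, 0, 0, 0, 0, 0, 0, 0, 0, 0, 0]
  offset:
    - [0, 0, 0]
    - [0, 0, 0]
    - [0, 0, 0]
    - [0.15, -0.01, 0]
    - [0.15, -0.01, 0]
    - [0.15, -0.01, 0]
    - [0.15, -0.01, 0]
    - [0.15, -0.01, 0]
    - [0.15, 0, 0]
    - [0.15, -0.01, 0]
    - [0.15, -0.01, 0]
    - [0.15, 0, 0]
    - [0.15, -0.01, 0]
    - [0.15, -0.01, 0]
    - [0.15, 0, 0]
    - [0.15, -0.01, 0]
    - [0.15, 0, 0]
    - [0, 0, 0]
  twist: [0, 0, 0, 0, 0, 0, 0, 0, 0, 0, 0, 0, 0, 0, 0, 0, 0, 0]

```text
clock: 14.15
eef_pos: [0.5069, 0.0343, 0.0546]
eef_rot: [-3.14, 0.078, 0.002]
contact_force: [-1.4, -1.0, -0.9]
grip_width: 0.0003
finger_force: 1.0
```

Run:
```python
from h import *
s=ctrl.state(); print(s['eef_pos'],L(s['eef_pos']),s['contact_force']); f=pack()
cv2.imwrite('pics/p2.png',cv2.resize(f[200:340,230:420,::-1],None,fx=4,fy=4))
```

```text
[0.50685825 0.0343333  0.05460053] [-47.63381328  62.59667483  54.60052752] [-1.38424063 -0.99612507 -0.89468197]
pack 0 ((0.0, 0.0), (0.0, 0.0), 0.0)
side 240 ((11.361583709716797, 63.43197250366211), (85.3349380493164, 56.1662483215332), 3.400052309036255) 80.25001359494883
```

View pics/p2.png

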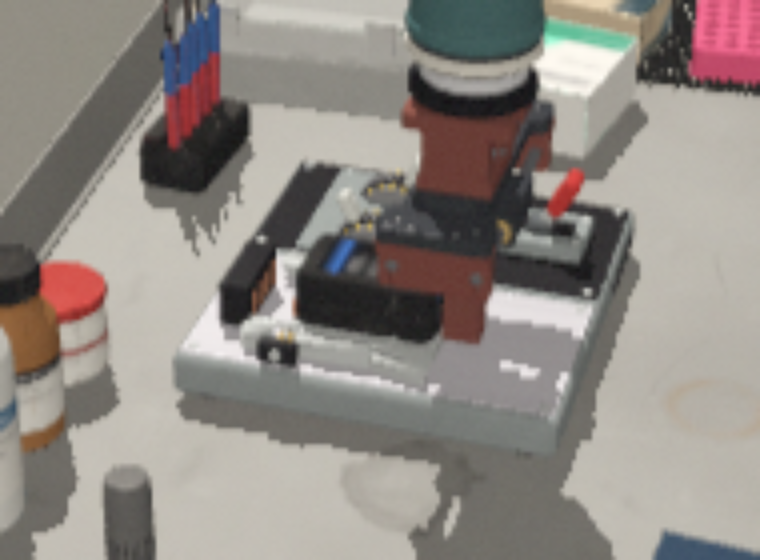

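The pack is moving under the rails, its leading end near (300,290), about 23 mm short of home. I continue.

Call:
jog_arm:
  hand: [0, 0, 0, 0, 0, 0]
  offset:
    - [0.1, -0.01, 0]
    - [0.1, 0, 0]
    - [0.1, -0.01, 0]
    - [0.1, 0, 0]
    - [0.1, 0, 0]
    - [0, 0, 0]
  twist: [0, 0, 0, 0, 0, 0]

```text
clock: 14.85
eef_pos: [0.5175, 0.0343, 0.0539]
eef_rot: [-3.14, 0.077, 0.028]
contact_force: [-18.8, -0.0, 17.0]
grip_width: 0.0003
finger_force: 9.8
```

Run:
```python
from h import *
s=ctrl.state(); print(s['eef_pos'],L(s['eef_pos']),s['contact_force']); f=pack()
```

```text
[0.51753219 0.03428271 0.05387061] [-36.96998948  63.0638469   53.87061374] [-18.83766047  -0.03363238  17.00055817]
pack 0 ((0.0, 0.0), (0.0, 0.0), 0.0)
side 228 ((19.647655487060547, 65.79972839355469), (52.886573791503906, 87.01403045654297), 87.38520812988281) 80.26372318365875
```

Call:
jog_arm:
  hand: [0, 0, 0, 0, 0, 0, 0, 0, 0]
  offset:
    - [-0.3, 0, 0]
    - [-0.2, 0, 0.2]
    - [0, 0, 0]
    - [0.2, 0, 0]
    - [0.2, 0, 0]
    - [0.1, 0, 0]
    - [0.1, 0, 0]
    - [0.1, 0, 0]
    - [0, 0, 0]
  twist: [0, 0, 0, 0, 0, 0, 0, 0, 0]

```text
clock: 15.85
eef_pos: [0.5347, 0.0334, 0.0625]
eef_rot: [3.14, -0.078, -0.004]
contact_force: [-4.6, -0.8, 2.4]
grip_width: 0.0004
finger_force: 2.4
```

Run:
```python
from h import *
s=ctrl.state(); print(s['eef_pos'],L(s['eef_pos']),s['contact_force'],s['eef_rot']); f=pack()
```

```text
[0.53474816 0.03336393 0.06245514] [-19.72971317  62.9811367   62.45513985] [-4.5518634  -0.81804333  2.40358117] [ 3.14044258 -0.07790035 -0.00385189]
pack 0 ((0.0, 0.0), (0.0, 0.0), 0.0)
side 296 ((24.706645965576172, 68.33902740478516), (53.56879806518555, 110.50579071044922), 83.13211059570312) 80.2675237948969
```

Call:
jog_arm:
  hand: [0, 0, 0, 0, 0, 0]
  offset:
    - [-0.5, 0, 0]
    - [-1, -0.3, 0.5]
    - [-1, -0.6, 0.5]
    - [-1, -1, 0.5]
    - [-0.3, -1, 0]
    - [0, 0, 0]
  twist: [0, 0, 0, 0, 0, 0]

```text
clock: 16.55
eef_pos: [0.3914, -0.0796, 0.1203]
eef_rot: [3.138, -0.085, 0.007]
contact_force: [1.3, 0.3, -0.5]
grip_width: 0.0006
finger_force: 0.0
```

Run:
```python
from h import *
s=ctrl.state(); print(s['eef_pos'],L(s['eef_pos'])); fs=pack(); f=wheels()[0]
a=cv2.resize(f[195:305,245:365,::-1],None,fx=4,fy=4,interpolation=cv2.INTER_CUBIC); b=cv2.resize(fs[240:320,270:340,::-1],None,fx=4.5,fy=5.5,interpolation=cv2.INTER_CUBIC)
cv2.imwrite('pics/p3.png',np.hstack([a,b]))
```

```text
[ 0.39142616 -0.07958149  0.12030927] [-157.4050664   -56.78263567  120.30927127]
pack 643 ((35.200382232666016, 62.30247497558594), (52.931800842285156, 87.21455383300781), 89.71246337890625)
side 430 ((34.18013000488281, 65.2662353515625), (87.51264190673828, 56.94001388549805), 0.021635262295603752) 80.40467838887406
top L 21 [ 56.5 -37.5  62.1] 0.408
top R 19 [ 24.4 -92.6  63.8] -0.374
side L 30 [ 53.4 -35.4  59.4] 0.362
side R 23 [ 25.7 -90.2  60.4] -0.373
```

View pics/p3.png

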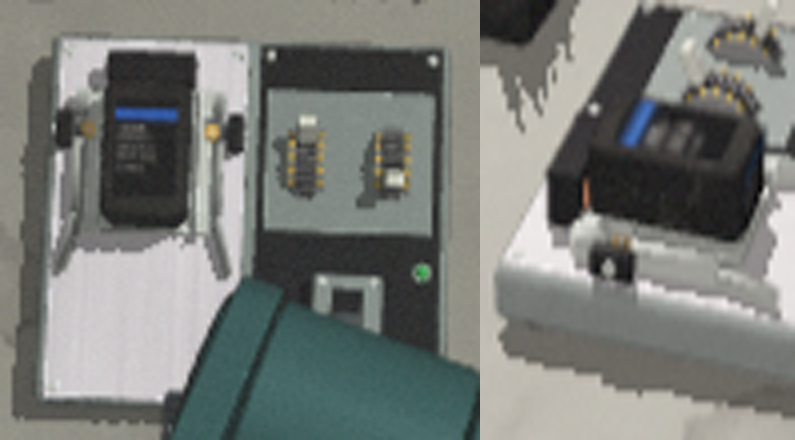

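The pack sits home at (35.2, 62.3) mm and the wheels are unchanged. Now the lever.

Call:
jog_arm:
  hand: [0, 0, 0, 0, 0, 0, 0, 0, 0, 0, 0, 0, 0, 0, 0]
  offset:
    - [0.3, -0.26, -0.4]
    - [0.4, 0, -0.43]
    - [0, 0, 0]
    - [0.15, -0.01, 0]
    - [0.15, -0.01, 0]
    - [0.15, -0.01, 0]
    - [0.15, -0.01, 0]
    - [0.15, -0.01, 0]
    - [0.15, -0.01, 0]
    - [0.15, 0, 0]
    - [0.15, 0, 0]
    - [0.15, 0, 0]
    - [0.15, 0, 0]
    - [0.1, 0, 0]
    - [0, 0, 0]
  twist: [0, 0, 0, 0, 0, 0, 0, 0, 0, 0, 0, 0, 0, 0, 0]

```text
clock: 18.25
eef_pos: [0.4785, -0.0881, 0.0854]
eef_rot: [-3.14, 0.076, 0.013]
contact_force: [-11.3, -4.8, 9.3]
grip_width: 0.0003
finger_force: 7.5
```

Call:
jog_arm:
  hand: [0, 0, 0, 0, 0, 0, 0]
  offset:
    - [-0.3, 0, 0]
    - [-0.9, 0, 0.2]
    - [-0.9, 0, 0.8]
    - [0, 0, 0.8]
    - [0, -1, 0.5]
    - [0, -1, 0]
    - [0, 0, 0]
  twist: [0, 0, 0, 0, 0, 0, 0]

```text
clock: 18.95
eef_pos: [0.4012, -0.1731, 0.1797]
eef_rot: [3.136, -0.083, 0.011]
contact_force: [-0.2, -0.1, -0.6]
grip_width: 0.0005
finger_force: 0.0
```

Run:
```python
from h import *
s=ctrl.state(); print(s['eef_pos'],s['contact_force'],s['qvel'].round(3)); fs=pack(); r=wheels()
for f,d,K,T in(r[:4],r[4:]):
    Q=L(cloud(d,K,T)); h=cv2.cvtColor(f,cv2.COLOR_RGB2HSV)
    m=(h[...,1]>150)&((h[...,0]<8)|(h[...,0]>172))&(Q[...,2]>50)&(abs(Q[...,0]+66)<50)&(abs(Q[...,1]+66)<25)
    if m.sum(): c=Q[m].mean(0); print('lever',m.sum(),c,.5+np.arctan2(c[0]+66,c[2]-44))
cv2.imwrite('pics/p4.png',cv2.resize(r[4][200:340,230:420,::-1],None,fx=4,fy=4))
```

```text
[ 0.40121244 -0.17309815  0.1797091 ] [-0.17748646 -0.09493578 -0.57221612] [0.055 0.003 0.062 0.035 0.024 0.072]
pack 650 ((35.12590408325195, 62.043365478515625), (87.36328887939453, 53.20416259765625), 0.2946014404296875)
side 426 ((33.946449279785156, 62.717079162597656), (87.12278747558594, 58.70950698852539), 1.3466780185699463) 80.42862889369992
top L 21 [ 56.5 -37.7  61.6] 0.413
top R 20 [ 24.8 -92.5  63.1] -0.372
side L 24 [ 55.  -36.4  59. ] 0.405
side R 20 [ 24.4 -89.8  62.1] -0.389
lever 77 [-50.53463824 -65.69002066  80.00719459] 0.9056823754795016
lever 56 [-52.29867935 -59.61692679  76.70868862] 0.8966834909140566
```

View pics/p4.png

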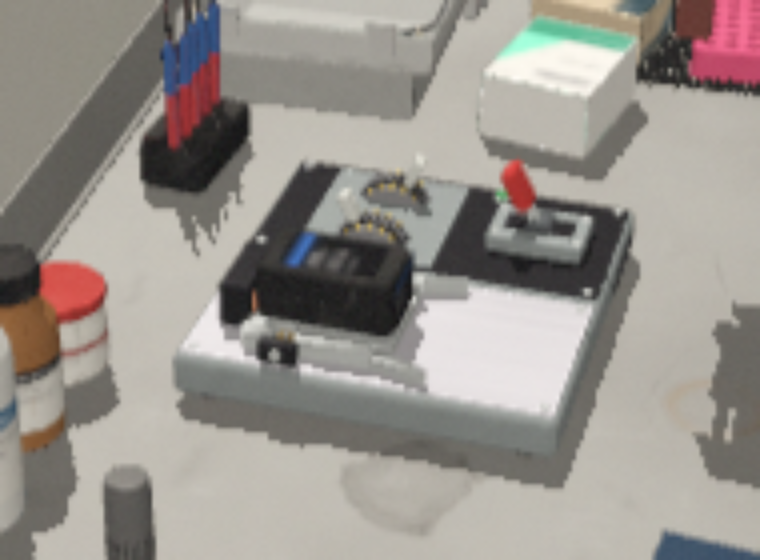

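The view shows the lever leaning to the back at (518,185), the pack docked and the bystanders in place. The push ended against the lever's stop at 11 N, where moving the lever needs only about 2 N.

```bash
python3 -c "
from plant import ctrl
print(ctrl.hand_in())"
```

```text
the job is handed in; nothing more can be done
None
```

I set both wheels, docked the pack, pushed the lever over and handed the job in at about 19 s. The last camera check read wheels at about +0.41 and −0.38 rad, pack within 1 mm of home and lever at about 0.9 rad; the catches were not measured directly and hand-in returned no verdict.

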